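Line up the reagents by height on the staging rail

TASK

Line up the three bottles and the small clear vial on the white staging rail in order of height, one standing centred on each round black pad: the tallest on the pad next to the upright metal end plate, then ever shorter towards the other end. They are full, so keep them upright all the way and let them stand still and free at the end, and leave the glass beaker where it is.

Things in the scene. Friction and masses are not known exactly. Their poses are not given: they have to be found in the camera images.
- media_bottle_centre (a point): the tallest container: round clear bottle with a blue screw cap, 139 mm tall, 0.4 kg; body 68 mm across up to 89 mm above its underside; neck 34 mm; cap 42 mm across, from 114 to 139 mm. The point is its centre, half-way up (69.5 mm above its underside); z is up, round about z
- amber_bottle_centre (a point): the second tallest: round brown bottle with a black cap, 108 mm tall, 0.18 kg; body 56 mm across up to 69 mm above its underside; neck 28 mm; cap 35 mm across, from 88 to 108 mm. The point is its centre, half-way up (54 mm above its underside); z is up, round about z
- reagent_bottle_centre (a point): the third: round white bottle with a red cap, 88 mm tall, 0.12 kg; body 49 mm across up to 56 mm above its underside; neck 24 mm; cap 30 mm across, from 73 to 88 mm. The point is its centre, half-way up (44 mm above its underside); z is up, round about z
- vial_a_centre (a point): the shortest: small round clear vial with a white cap, 46 mm tall, 20 g; body 21 mm across up to 36 mm, cap 18 mm across above. The point is its centre, half-way up (23 mm above its underside); z is up, round about z
- pad_1: round flat black rubber pad, 76 mm across, 3 mm thick, with a small grey dot at its centre; fixed on the white staging rail; the leftmost of the four (+y end of the rail). The origin is the centre of its underside, 8 mm above the bench, so a container set on it stands 11 mm above the bench. The rail is 376 mm long and 96 mm wide and runs along the pads' own y axis, roughly left to right; the pads follow each other along it at 85 mm, centre to centre
- pad_2: round flat black rubber pad, 76 mm across, 3 mm thick, with a small grey dot at its centre; fixed on the white staging rail; the second from the left (+y end). The origin is the centre of its underside, 8 mm above the bench, so a container set on it stands 11 mm above the bench. The rail is 376 mm long and 96 mm wide and runs along the pads' own y axis, roughly left to right; the pads follow each other along it at 85 mm, centre to centre
- pad_3: round flat black rubber pad, 76 mm across, 3 mm thick, with a small grey dot at its centre; fixed on the white staging rail; the third from the left (+y end). The origin is the centre of its underside, 8 mm above the bench, so a container set on it stands 11 mm above the bench. The rail is 376 mm long and 96 mm wide and runs along the pads' own y axis, roughly left to right; the pads follow each other along it at 85 mm, centre to centre
- pad_4: round flat black rubber pad, 76 mm across, 3 mm thick, with a small grey dot at its centre; fixed on the white staging rail; the rightmost of the four (-y end of the rail). The origin is the centre of its underside, 8 mm above the bench, so a container set on it stands 11 mm above the bench. The rail is 376 mm long and 96 mm wide and runs along the pads' own y axis, roughly left to right; the pads follow each other along it at 85 mm, centre to centre
- end_plate: bare metal upright plate, 90 mm wide, 12 mm thick and 70 mm tall, fixed across one end of the white rail, 50 mm beyond the centre of the last pad; at either the left or the right end (the other end has only a 3 mm low white strip). The origin is the centre of its underside, 8 mm above the bench
- beaker_100_centre (a point): a glass beaker, 53 mm across and 70 mm tall, standing at the right of the containers; it is not part of the row and must be left where it stands. The point is its centre, half-way up (35 mm above its underside)

How it is judged:
At the end, for the whole second after the job is handed in: From the end plate on: clear bottle, brown bottle, white bottle, vial, one on each pad within 12 mm of its centre, resting on it (height within 4 mm), upright within 0.08 rad, still and released; the beaker upright (0.1 rad) within 15 mm of where it stood (angle between each of media_bottle_centre, amber_bottle_centre, reagent_bottle_centre, vial_a_centre's own z axis and vertical below 0.08 rad and height (world z) of media_bottle_centre between 0.0765 and 0.0845 m and linear speed of each of media_bottle, amber_bottle, reagent_bottle, vial_a below 0.01 m/s and angular speed of each of media_bottle, amber_bottle, reagent_bottle, vial_a below 0.1 rad/s and height (world z) of amber_bottle_centre between 0.061 and 0.069 m and height (world z) of reagent_bottle_centre between 0.051 and 0.059 m and height (world z) of vial_a_centre between 0.03 and 0.038 m and distance of beaker_100_centre from where it was at the start of the episode below 0.015 m and angle between beaker_100_centre's own z axis and vertical below 0.1 rad and ((horizontal distance between end_plate and pad_1 below 0.1 m and horizontal distance between media_bottle_centre and pad_1 below 0.012 m and horizontal distance between amber_bottle_centre and pad_2 below 0.012 m and horizontal distance between reagent_bottle_centre and pad_3 below 0.012 m and horizontal distance between vial_a_centre and pad_4 below 0.012 m) or (horizontal distance between end_plate and pad_4 below 0.1 m and horizontal distance between media_bottle_centre and pad_4 below 0.012 m and horizontal distance between amber_bottle_centre and pad_3 below 0.012 m and horizontal distance between reagent_bottle_centre and pad_2 below 0.012 m and horizontal distance between vial_a_centre and pad_1 below 0.012 m))); the robot touches nothing.
It fails at once if a container was tipped over or tilted strongly (angle between any of media_bottle_centre, amber_bottle_centre, reagent_bottle_centre, vial_a_centre's own z axis and vertical above 0.6 rad).
It fails at once if the beaker was knocked or moved (distance of beaker_100_centre from where it was at the start of the episode above 0.03 m or angle between beaker_100_centre's own z axis and vertical above 0.5 rad).
It also fails if it takes over 118 s, if anything falls off the work surface, if the arm or the gripper's body presses on something with over 40 N, if the wrist force passes 120 N, or if a joint passes its speed limit or range.

ROBOT

A 6-joint arm with a two-finger parallel gripper is mounted at the origin on a cart in front of the work surface, level with it; the furniture and walls round the work are solid. World frame = base frame: x ahead of the robot, y to its left, z up, the work surface at z = 0. Lengths are in m, angles in rad, forces in N, time in s.
With the tool pointing down it reaches from about 0.25 to 0.725 m from the base axis. Payload 9.7 kg.
Tool frame: the origin (TCP) lies between the finger pads; the fingertips stand 11 mm ahead of it and the grasp point (between the pads) lies 8 mm behind it; z points along the fingers, y is the line along which they close (so a half turn about z gives the same grasp; the last joint's range is limited). The gripper opens to 85 mm and grips with 20 to 120 N. Pads are 22 mm wide; open, the fingers measure 114 mm over their backs; the gripper's body (76 mm by 85 mm) begins 54 mm behind the grasp point. The pads swing forward as they close: fully open they stand 13 mm farther back than shut.
Start: joints at [1.165, 0.087, 0.176, 1.66, 0, 1.571], TCP at [0.217, 0.505, 0.242] pointing down, gripper open.
Joint ranges: [-3.13, 3.13], [-0.85, 1.81], [-1.15, 1.24], [-2.2, 2.28], [-1.44, 1.52], [-3.14, 3.14]. Speed limits (rad/s): [2.22, 2.22, 2.57, 3.14, 3.14, 3.14].

INTERFACE

Orientations are given as a unit quaternion [x, y, z, w].
In Python, from workcell import robot gives the robot as it stands.
- The arm moves only by the tool jog_arm, never from a script. Its argument "deltas" is a list of rows, each an object with "xyz": the shift along the tool's x, y, z in m, a list of three; "spin": the turn about the tool's z in degrees. In form: [{"xyz": [tx, ty, tz], "spin": spin}, ...]. A call has 1 to 5 rows; each row is the pose to reach, as a shift and turn from the pose commanded when the call began, along the tool's axes at that moment; what a row does not reach only later rows make up. A row lasts 1/8 s, in which the tool goes at most 62.5 mm and 10.7 degrees, less where a joint would pass 70% of its speed; a pose out of reach is approached as far as the arm can. A call with a gripper value outside its range is refused whole. "hand" is the closure, from -1 (fully open) to 1 (shut), set as the call begins (left out, the last holds). The fingers move at their own pace and stop on an object; "squeeze" is the grip in N (left out, the last holds). Time passes only in rows, so rows that repeat a pose let the fingers close. It gives the time, the measured TCP pose, the force, the opening and the grip force at its end, in the units of the state.
- robot.get_state(): the state, without advancing time (a new reading comes with each control period).
- robot.camera(name): name is "scene" or "top"; returns a dict with "frame" (480x640x3 uint8, red, green, blue), "fov_y" (degrees; the focal length in pixels is half the picture's height over the tangent of half this angle, whatever the lens; pixels are square), "cx", "cy" (the principal point, pixels), "k1" (the pictures are not rectified: a ray, as slopes to the right and down, at radius r is drawn at 1 + k1 r^2 times it, then the intrinsics apply), "xyz" and "rotation" of the camera in the world. Camera axes: x right, y down, z forward; pixel columns grow to the right and rows downward; lengths in m; the calibration is good to about 2 mm. A picture is of the moment at which its call begins. There is no depth.
- robot.job_done(): hands the job in; it is judged then, once.
The state is a dict: "time": time; "joint_positions": joint angles; "qvel": joint speeds; "joint_efforts": joint torques, N m; "tcp_pos": TCP position; "tcp_rot": TCP orientation; "force": force on the tool from outside, world axes, zero at the start; "ft_torque": the same for the moment, N m; "opening": opening from 0.0 (shut) to 1.0 (fully open); "finger_force": force on a finger pad.
Only numpy, scipy, OpenCV 4.12 (cv2) and the standard library are available. Lean on these libraries where they do the work, as an engineer would, in place of code of your own. Each camera call takes 0.05 s, during which the arm holds its last target. There are 200 camera calls.

## Working session

There is one attempt and no reset: what is moved stays moved. The work goes in short steps, Python scripts to look and compute and a tool call to move; the robot and the scene stay as the last step left them, time stands still between calls to the robot, and variables do not carry over. Pictures are saved under pics/ and viewed, at most 14 in all, crops included, and the job is handed in when it is done.

Besides the shell and the picture viewer there is one more tool, called after "Request:" in YAML: its name, and indented under it one key for each argument. jog_arm: Moves the arm, as the interface text tells. Its arguments: {"type":"object","properties":{"deltas":{"type":"array","items":{"type":"object","properties":{"xyz":{"type":"array","items":{"type":"number"}},"spin":{"type":"number"}}}},"hand":{"type":"number"},"squeeze":{"type":"number"}},"required":["deltas"]}

```bash
mkdir -p pics
cat > h.py <<'E'
import numpy as np, cv2
from workcell import robot
def snap(name,fn):
    c=robot.camera(name); cv2.imwrite('pics/'+fn,c['frame'][:,:,::-1]); return c
def KD(c):
    f=240/np.tan(np.radians(c['fov_y'])/2)
    return np.array([[f,0,c['cx']],[0,f,c['cy']],[0,0,1.]]),np.array([c['k1'],0,0,0.])
def R(c):
    r=np.array(c['rotation'],float)
    if r.size==4:
        from scipy.spatial.transform import Rotation as Q
        return Q.from_quat(r).as_matrix()
    return r.reshape(3,3)
def unproj(c,uv,z):
    K,D=KD(c); p=cv2.undistortPoints(np.array(uv,float).reshape(-1,1,2),K,D).reshape(-1,2)
    d=np.c_[p,np.ones(len(p))]@R(c).T; o=np.array(c['xyz'])
    return o+d*((z-o[2])/d[:,2])[:,None]
def proj(c,P):
    K,D=KD(c); X=(np.array(P,float).reshape(-1,3)-c['xyz'])@R(c)
    return cv2.projectPoints(X,np.zeros(3),np.zeros(3),K,D)[0].reshape(-1,2)
E
python3 - <<'E'
from h import *
for n in('scene','top'):
    c=snap(n,n+'0.png'); print({k:v for k,v in c.items() if k!='frame'})
print(robot.get_state())
E
```

```text
{'fov_y': 53.298043795786285, 'cx': 323.3275041020926, 'cy': 244.88553813898548, 'k1': 0.03368763868541038, 'xyz': array([ 0.04035084, -0.81736761,  0.51057882]), 'rotation': array([ 0.81007925, -0.25721065,  0.16217253, -0.50131264])}
{'fov_y': 43.07151790429636, 'cx': 308.6470918916936, 'cy': 232.59685331380268, 'k1': -0.09302075231192068, 'xyz': array([ 0.42150146, -0.06961282,  1.46226263]), 'rotation': array([ 0.71536428, -0.69741125,  0.0307219 , -0.03045742])}
{'time': 0.1, 'joint_positions': array([ 1.16501174e+00,  8.73834895e-02,  1.75198728e-01,  1.65980951e+00,
       -3.00283665e-06,  1.57078827e+00]), 'qvel': array([-1.52093417e-04, -2.49730552e-03,  4.27962369e-04,  1.46069141e-03,
       -1.62271724e-05, -4.85649515e-04]), 'joint_efforts': array([-1.42506957e-03, -5.21557581e+01,  4.65655482e+01,  1.60140346e-02,
       -5.86264264e-05,  1.13817830e-06]), 'tcp_pos': array([0.21702744, 0.50514917, 0.24165832]), 'tcp_rot': array([ 2.01499152e-01,  9.79488506e-01, -5.86988020e-04, -1.19226513e-04]), 'force': array([ 0.32103336,  0.38290994, -0.60476562]), 'ft_torque': array([-0.0263128 ,  0.06277923, -0.00031951]), 'finger_force': 0.0, 'opening': 0.9957170498554446}
```

View pics/top0.png

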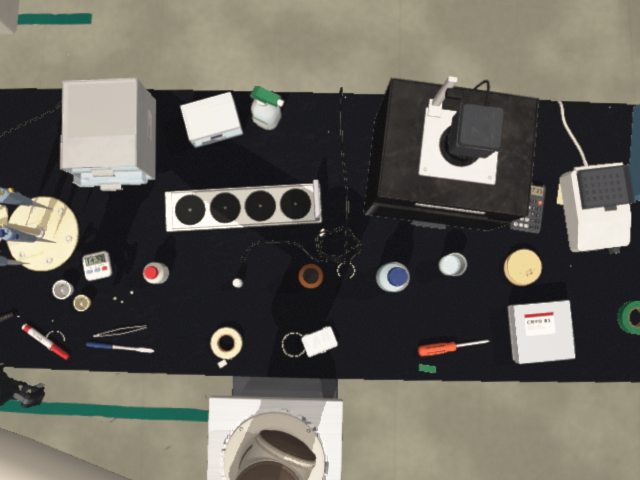

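View pics/scene0.png

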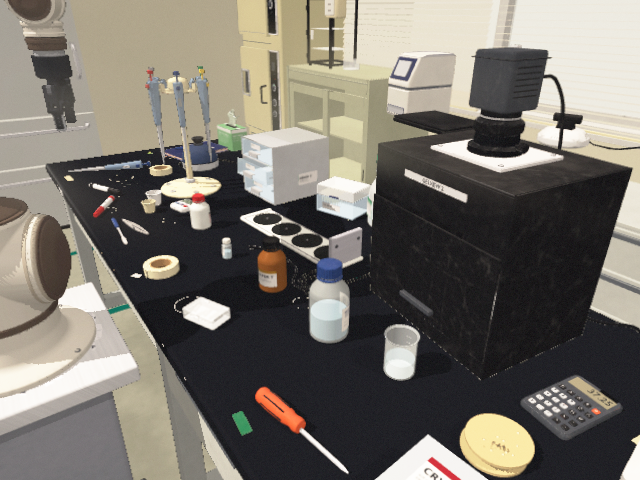

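The end plate is at the right end of the rail (top view, about (317,203)), so the media bottle goes on pad_4, amber on pad_3, reagent on pad_2 and the vial on pad_1. In the top view the caps sit at red (151,272), white (237,283), black (311,276) and blue (398,277). The beaker is at (453,264).

```bash
cat > m.py <<'E'
from h import *
def blob(m,x,y,r):
    w=np.zeros(m.shape,np.uint8); w[y-r:y+r,x-r:x+r]=1
    n,l,s,ct=cv2.connectedComponentsWithStats((m&(w>0)).astype(np.uint8))
    i=1+s[1:,4].argmax(); return s[i,4],(s[i,:2]+(s[i,2:4]-1)/2),ct[i]
E
python3 - <<'E'
from m import *
c=robot.camera('top'); f=c['frame'].astype(int); r,g,b=f[...,0],f[...,1],f[...,2]
hsv=cv2.cvtColor(c['frame'],cv2.COLOR_RGB2HSV).astype(int)
for n,m,x,y,q,z in [('red',(r>g+60)&(r>b+60),151,272,15,.088),('vial',(r+g+b>330),237,283,10,.046),('blackcap',(r+g+b<130),311,276,9,.108),('brown',(r>b+30)&(r>60),311,276,18,.069),('blue',(b>r+40)&(b>80),398,277,18,.139),('beaker',(r+g+b>250),453,264,20,.0)]:
    a,bc,ct=blob(m,x,y,q); print(n,a,bc,ct,unproj(c,[bc,ct],z).round(4).tolist())
P=[]
for x,y in [(190,208),(225,207),(260,206),(295,204)]:
    a,bc,ct=blob((r+g+b<150),x,y,20); p=unproj(c,[ct],.011)[0]; P.append(p); print(a,bc,ct,p.round(4))
cv2.imwrite('pics/crop.png',cv2.resize(c['frame'][180:300,130:480,::-1],None,fx=2.28,fy=2.28,interpolation=cv2.INTER_CUBIC))
E
```

```text
red 149 [150.5 272. ] [150.58389262 272.16778523] [[0.4418, 0.288, 0.088], [0.4415, 0.2878, 0.088]]
vial 69 [237.  282.5] [236.91304348 282.65217391] [[0.4237, 0.095, 0.046], [0.4234, 0.0952, 0.046]]
blackcap 174 [310. 275.] [310.3045977  275.15517241] [[0.4445, -0.074, 0.108], [0.4442, -0.0747, 0.108]]
brown 303 [310. 276.] [310.330033  276.2310231] [[0.4429, -0.0742, 0.069], [0.4424, -0.075, 0.069]]
blue 265 [397.5 276.5] [397.33207547 276.43018868] [[0.4454, -0.2644, 0.139], [0.4455, -0.264, 0.139]]
beaker 530 [452.5 264. ] [452.73207547 264.2       ] [[0.4811, -0.418, 0.0], [0.4806, -0.4186, 0.0]]
604 [189.5 209.5] [189.69701987 209.40728477] [0.5962 0.2196 0.011 ]
633 [225.  207.5] [224.97314376 207.41706161] [0.6031 0.1344 0.011 ]
652 [260. 206.] [259.88957055 205.59509202] [0.6096 0.0504 0.011 ]
662 [295. 204.] [295.23413897 203.59818731] [ 0.6166 -0.0345  0.011 ]
```

View pics/crop.png

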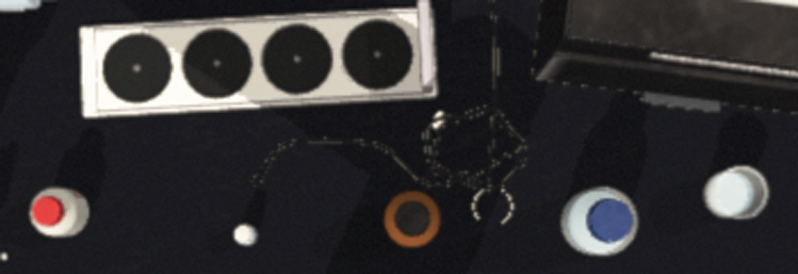

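Request:
jog_arm:
  deltas:
    - {"xyz":[-0.058,-0.022,0],"spin":10.6}
    - {"xyz":[-0.116,-0.044,0],"spin":21.2}
    - {"xyz":[-0.175,-0.066,0],"spin":31.8}
    - {"xyz":[-0.233,-0.088,0],"spin":42.4}
    - {"xyz":[-0.292,-0.111,0],"spin":53}
  hand: -1
  squeeze: 40

```text
time: 0.78
tcp_pos: [0.4421, 0.287, 0.2421]
tcp_rot: [0.62, 0.785, 0.0, -0.0]
force: [-0.0, 1.4, 0.3]
opening: 1.002
finger_force: 0.0
```

Request:
jog_arm:
  deltas:
    - {"xyz":[0,0,0],"spin":7}
    - {"xyz":[0,0,0.04],"spin":13.74}
    - {"xyz":[0,0,0.08],"spin":13.74}
    - {"xyz":[0,0,0.1],"spin":13.74}
    - {"xyz":[0,0,0.1],"spin":13.74}

```text
time: 1.4
tcp_pos: [0.4401, 0.2881, 0.1406]
tcp_rot: [0.707, 0.707, -0.002, -0.0]
force: [0.2, -0.1, 0.6]
opening: 1.002
finger_force: 0.0
```

Run:
```python
from h import *
c=snap('scene','s1.png'); s=robot.get_state(); print(s['tcp_pos'],s['tcp_rot'],s['force'])
print(proj(c,[[.4415,.288,.088],s['tcp_pos']]))
u,v=proj(c,[[.4415,.288,.09]])[0].astype(int)
cv2.imwrite('pics/s1c.png',cv2.resize(c['frame'][v-70:v+50,u-80:u+80,::-1],None,fx=4,fy=4))
```

```text
[0.44072863 0.2884787  0.1421529 ] [ 7.07051236e-01  7.07162138e-01 -4.96285555e-04 -1.20636193e-04] [0.50600913 0.72150498 0.47250084]
[[197.52067014 194.23942227]
 [194.62038811 173.43685233]]
```

View pics/s1c.png

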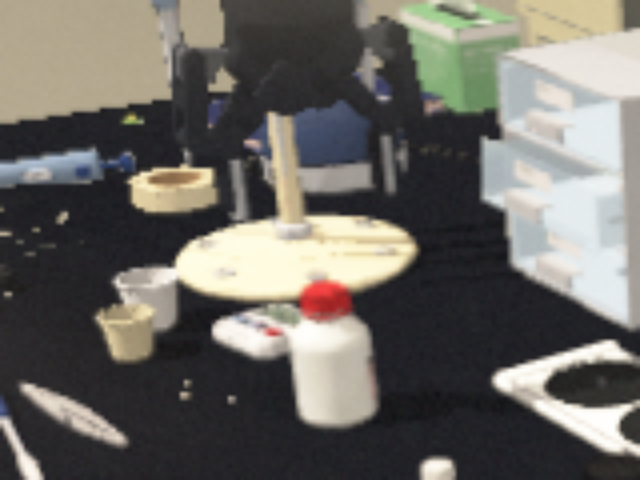

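The gripper is centred over the red cap (crop (325,290)), so I'll descend and grip.

Request:
jog_arm:
  deltas:
    - {"xyz":[0,0.001,0.03],"spin":0}
    - {"xyz":[0,0.001,0.055],"spin":0}
    - {"xyz":[0,0.001,0.069],"spin":0}
    - {"xyz":[0,0.001,0.069],"spin":0}

```text
time: 1.95
tcp_pos: [0.4419, 0.2886, 0.0734]
tcp_rot: [0.707, 0.707, -0.0, -0.0]
force: [0.9, 1.0, 1.2]
opening: 1.002
finger_force: 0.0
```

Request:
jog_arm:
  deltas:
    - {"xyz":[0,0,0],"spin":0}
    - {"xyz":[0,0,0],"spin":0}
    - {"xyz":[0,0,0],"spin":0}
    - {"xyz":[0,0,0],"spin":0}
    - {"xyz":[0,0,0],"spin":0}
  hand: 1
  squeeze: 40

```text
time: 2.58
tcp_pos: [0.4422, 0.2888, 0.074]
tcp_rot: [0.707, 0.707, 0.0, 0.0]
force: [-1.4, -0.4, 5.4]
opening: 0.341
finger_force: 39.2
```

Request:
jog_arm:
  deltas:
    - {"xyz":[0,0,0],"spin":0}
    - {"xyz":[0,0,0],"spin":0}

```text
time: 2.82
tcp_pos: [0.4422, 0.2888, 0.074]
tcp_rot: [0.707, 0.707, 0.0, 0.0]
force: [-2.0, -0.6, 6.4]
opening: 0.339
finger_force: 39.2
```

Request:
jog_arm:
  deltas:
    - {"xyz":[0,0,-0.008],"spin":0}
    - {"xyz":[0,0,-0.02],"spin":0}
    - {"xyz":[-0.01,0.01,-0.035],"spin":0}
    - {"xyz":[-0.025,0.026,-0.045],"spin":0}
    - {"xyz":[-0.045,0.047,-0.045],"spin":0}

```text
time: 3.45
tcp_pos: [0.4905, 0.2431, 0.1203]
tcp_rot: [0.707, 0.707, 0.001, 0.0]
force: [-0.5, -0.1, -0.7]
opening: 0.342
finger_force: 39.6
```

Request:
jog_arm:
  deltas:
    - {"xyz":[-0.022,0.023,0],"spin":0}
    - {"xyz":[-0.046,0.048,0],"spin":0}
    - {"xyz":[-0.07,0.073,0],"spin":0}
    - {"xyz":[-0.09,0.095,0],"spin":0}
    - {"xyz":[-0.102,0.107,0],"spin":0}

```text
time: 4.08
tcp_pos: [0.5973, 0.14, 0.1188]
tcp_rot: [0.708, 0.707, 0.0, 0.0]
force: [-0.1, -0.1, -0.8]
opening: 0.336
finger_force: 39.7
```

Request:
jog_arm:
  deltas:
    - {"xyz":[-0.0065,0.007,0],"spin":0}
    - {"xyz":[-0.0065,0.007,0.005],"spin":0}
    - {"xyz":[-0.0065,0.007,0.014],"spin":0}
    - {"xyz":[-0.0065,0.007,0.02],"spin":0}
    - {"xyz":[-0.0065,0.007,0.02],"spin":0}

```text
time: 4.7
tcp_pos: [0.6023, 0.1355, 0.0975]
tcp_rot: [0.707, 0.707, -0.001, -0.0]
force: [0.2, -0.1, -0.8]
opening: 0.34
finger_force: 39.7
```

Run:
```python
from h import *
c=snap('scene','s2.png'); s=robot.get_state(); print(s['tcp_pos'],s['tcp_rot'],s['force'])
u,v=proj(c,[[.603,.134,.04]])[0].astype(int); print(u,v)
cv2.imwrite('pics/s2c.png',cv2.resize(c['frame'][v-90:v+50,u-90:u+90,::-1],None,fx=4,fy=4))
```

```text
[0.60260944 0.13548025 0.09798171] [ 7.06853069e-01  7.07360342e-01 -2.47169128e-04 -1.58816244e-04] [-0.01907942  0.65354953 -1.60955449]
285 217
```

View pics/s2c.png

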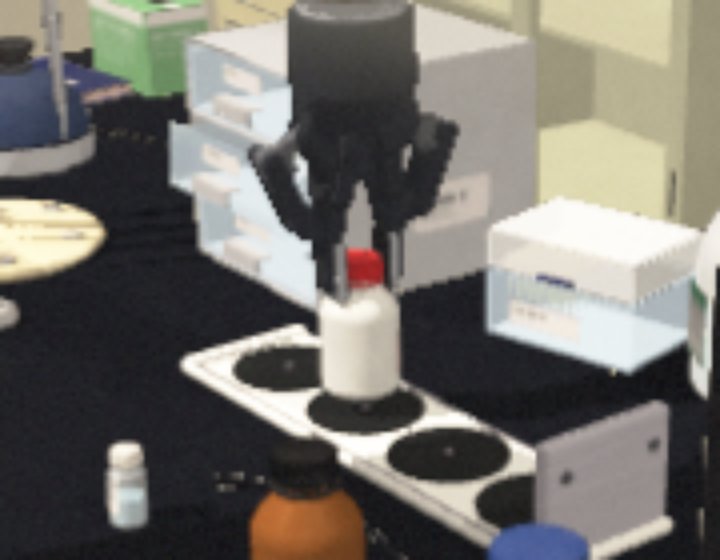

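The bottle hangs upright over pad 2 (crop (360,390)). Lowering it and letting go.

Request:
jog_arm:
  deltas:
    - {"xyz":[0,0,0.005],"spin":0}
    - {"xyz":[0,0,0.009],"spin":0}
    - {"xyz":[0,0,0.012],"spin":0}
    - {"xyz":[0,0,0.0135],"spin":0}
    - {"xyz":[0,0,0.0135],"spin":0}

```text
time: 5.38
tcp_pos: [0.603, 0.1352, 0.0851]
tcp_rot: [0.707, 0.707, 0.0, 0.0]
force: [-2.0, -0.3, 0.7]
opening: 0.345
finger_force: 40.0
```

Request:
jog_arm:
  deltas:
    - {"xyz":[0,0,0],"spin":0}
    - {"xyz":[0,0,0],"spin":0}
    - {"xyz":[0,0,0],"spin":0}
    - {"xyz":[0,0,0],"spin":0}
  hand: -0.2

```text
time: 5.88
tcp_pos: [0.603, 0.1352, 0.0848]
tcp_rot: [0.707, 0.707, -0.0, 0.0]
force: [-0.3, -0.7, -0.7]
opening: 0.596
finger_force: 0.0
```

Request:
jog_arm:
  deltas:
    - {"xyz":[0,0,-0.015],"spin":0}
    - {"xyz":[0,0,-0.05],"spin":0}
    - {"xyz":[0,0,-0.1],"spin":0}
    - {"xyz":[-0.015,-0.05,-0.1],"spin":0}
    - {"xyz":[-0.03,-0.11,-0.1],"spin":0}

```text
time: 6.5
tcp_pos: [0.4928, 0.105, 0.1863]
tcp_rot: [0.707, 0.707, 0.001, 0.001]
force: [-1.0, 0.2, 0.5]
opening: 0.601
finger_force: 0.0
```

Request:
jog_arm:
  deltas:
    - {"xyz":[-0.005,-0.04,0],"spin":0}
    - {"xyz":[-0.01,-0.07,0],"spin":0}
    - {"xyz":[-0.01,-0.07,0],"spin":0}
  hand: -1

```text
time: 6.88
tcp_pos: [0.4221, 0.095, 0.1866]
tcp_rot: [0.707, 0.707, 0.001, 0.001]
force: [0.3, -0.2, 0.6]
opening: 0.997
finger_force: 0.0
```

Request:
jog_arm:
  deltas:
    - {"xyz":[0,0.001,0.05],"spin":0}
    - {"xyz":[0,0.001,0.1],"spin":0}
    - {"xyz":[0,0.001,0.135],"spin":0}
    - {"xyz":[0,0.001,0.155],"spin":0}
    - {"xyz":[0,0.001,0.162],"spin":0}

```text
time: 7.5
tcp_pos: [0.4243, 0.0952, 0.0221]
tcp_rot: [0.707, 0.707, -0.001, -0.0]
force: [0.1, -0.5, -0.4]
opening: 1.0
finger_force: 0.0
```

Request:
jog_arm:
  deltas:
    - {"xyz":[0,0,0],"spin":0}
    - {"xyz":[0,0,0],"spin":0}
    - {"xyz":[0,0,0],"spin":0}
    - {"xyz":[0,0,0],"spin":0}
    - {"xyz":[0,0,0],"spin":0}
  hand: 1
  squeeze: 20

```text
time: 8.12
tcp_pos: [0.4245, 0.0952, 0.0234]
tcp_rot: [0.707, 0.707, 0.001, 0.0]
force: [-0.6, -0.4, 5.9]
opening: 0.232
finger_force: 22.5
```

Request:
jog_arm:
  deltas:
    - {"xyz":[0,0,0],"spin":0}
    - {"xyz":[0,0,0],"spin":0}
    - {"xyz":[0,0,0],"spin":0}

```text
time: 8.5
tcp_pos: [0.4244, 0.0953, 0.0234]
tcp_rot: [0.707, 0.707, 0.001, 0.0]
force: [-0.7, -0.5, 5.8]
opening: 0.231
finger_force: 22.6
```

Run:
```python
from m import *
c=snap('top','t2.png'); f=c['frame'].astype(int); r,g,b=f[...,0],f[...,1],f[...,2]
u,v=proj(c,[[.603,.1344,.099]])[0].astype(int); a,bc,ct=blob((r>g+60)&(r>b+60),u,v,15); print(a,unproj(c,[bc,ct],.099))
c=snap('scene','s3.png'); u,v=proj(c,[[.5,.12,.05]])[0].astype(int)
cv2.imwrite('pics/s3c.png',cv2.resize(c['frame'][v-90:v+50,u-90:u+90,::-1],None,fx=4,fy=4))
```

```text
148 [[0.60074001 0.13481577 0.099     ]
 [0.60105109 0.13535048 0.099     ]]
```

View pics/s3c.png

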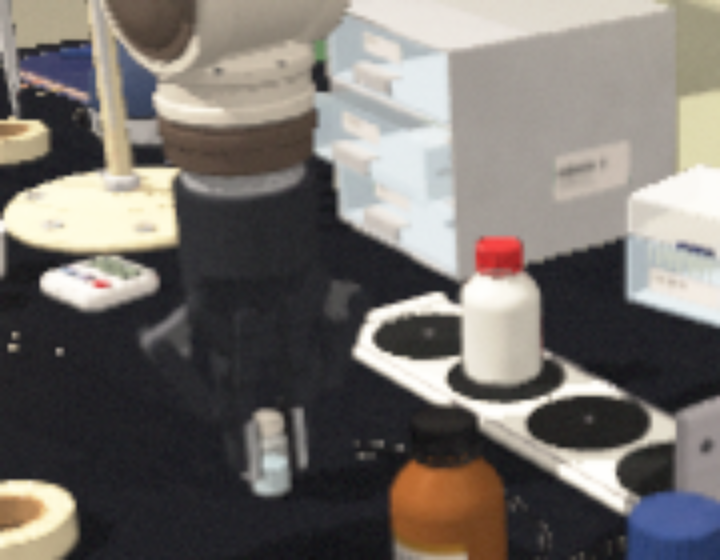

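The reagent bottle stands on pad 2 about 2 mm off centre, and the vial is gripped upright (crop (270,450)). Moving it left first, then forward to pad 1.

Request:
jog_arm:
  deltas:
    - {"xyz":[0,0,-0.01],"spin":0}
    - {"xyz":[0,0,-0.03],"spin":0}
    - {"xyz":[0.02,0,-0.045],"spin":0}
    - {"xyz":[0.05,0,-0.045],"spin":0}
    - {"xyz":[0.085,0.005,-0.045],"spin":0}

```text
time: 9.22
tcp_pos: [0.4291, 0.1809, 0.0686]
tcp_rot: [0.707, 0.707, 0.0, 0.0]
force: [0.3, -1.0, -0.4]
opening: 0.229
finger_force: 22.0
```

Request:
jog_arm:
  deltas:
    - {"xyz":[0.03,0.02,0],"spin":0}
    - {"xyz":[0.0395,0.05,0],"spin":0}
    - {"xyz":[0.0395,0.085,0],"spin":0}
    - {"xyz":[0.0395,0.12,0],"spin":0}
    - {"xyz":[0.0395,0.145,0],"spin":0}

```text
time: 9.85
tcp_pos: [0.5752, 0.2196, 0.0678]
tcp_rot: [0.707, 0.707, -0.0, -0.0]
force: [0.0, -0.3, -0.3]
opening: 0.233
finger_force: 22.0
```

Request:
jog_arm:
  deltas:
    - {"xyz":[0,0.015,0],"spin":0}
    - {"xyz":[0,0.022,0.005],"spin":0}
    - {"xyz":[0,0.022,0.015],"spin":0}
    - {"xyz":[0,0.022,0.025],"spin":0}
    - {"xyz":[0,0.022,0.029],"spin":0}

```text
time: 10.48
tcp_pos: [0.595, 0.2196, 0.0376]
tcp_rot: [0.707, 0.707, -0.001, -0.0]
force: [0.2, -0.2, -0.6]
opening: 0.234
finger_force: 22.0
```

Request:
jog_arm:
  deltas:
    - {"xyz":[0,0,0.002],"spin":0}
    - {"xyz":[0,0,0.004],"spin":0}
    - {"xyz":[0,0,0.005],"spin":0}
    - {"xyz":[0,0,0.005],"spin":0}

```text
time: 10.98
tcp_pos: [0.5961, 0.2198, 0.0345]
tcp_rot: [0.707, 0.707, 0.0, 0.0]
force: [-2.3, -0.1, 4.7]
opening: 0.228
finger_force: 22.6
```

Request:
jog_arm:
  deltas:
    - {"xyz":[0,0,-0.001],"spin":0}
    - {"xyz":[0,0,-0.001],"spin":0}
    - {"xyz":[0,0,-0.001],"spin":0}
    - {"xyz":[0,0,-0.001],"spin":0}
  hand: -0.2

```text
time: 11.48
tcp_pos: [0.596, 0.2197, 0.0347]
tcp_rot: [0.707, 0.707, -0.0, -0.0]
force: [0.8, 0.2, 0.5]
opening: 0.598
finger_force: 0.0
```

Request:
jog_arm:
  deltas:
    - {"xyz":[0,0,-0.015],"spin":0}
    - {"xyz":[0,0,-0.05],"spin":0}
    - {"xyz":[0,0,-0.1],"spin":0}
    - {"xyz":[0,0,-0.16],"spin":0}
    - {"xyz":[-0.04,-0.04,-0.16],"spin":0}

```text
time: 12.1
tcp_pos: [0.5608, 0.1819, 0.2024]
tcp_rot: [0.706, 0.708, 0.006, 0.003]
force: [0.1, -1.5, -0.4]
opening: 0.601
finger_force: 0.0
```

Request:
jog_arm:
  deltas:
    - {"xyz":[-0.055,-0.025,0],"spin":0}
    - {"xyz":[-0.11,-0.05,0],"spin":0}
    - {"xyz":[-0.165,-0.075,0],"spin":0}
    - {"xyz":[-0.22,-0.1,0],"spin":0}
    - {"xyz":[-0.254,-0.111,0],"spin":0}
  hand: -1

```text
time: 12.72
tcp_pos: [0.4438, -0.0763, 0.1964]
tcp_rot: [0.708, 0.707, 0.001, 0.001]
force: [0.6, -0.2, -0.4]
opening: 1.0
finger_force: 0.0
```

Request:
jog_arm:
  deltas:
    - {"xyz":[0,0,0],"spin":0}

```text
time: 12.85
tcp_pos: [0.4444, -0.0762, 0.1963]
tcp_rot: [0.708, 0.706, 0.0, 0.001]
force: [0.3, 0.1, -0.7]
opening: 1.007
finger_force: 0.0
```

Run:
```python
from h import *
c=snap('top','t3.png'); s=robot.get_state(); print(s['tcp_pos'],s['tcp_rot'])
cv2.imwrite('pics/t3c.png',cv2.resize(c['frame'][170:310,130:430,::-1],None,fx=2.6,fy=2.6,interpolation=cv2.INTER_CUBIC))
c=snap('scene','s4.png')
```

```text
[ 0.44493591 -0.07512078  0.19601913] [7.07892804e-01 7.06319323e-01 5.80081658e-04 6.74817413e-04]
```

View pics/s4.png

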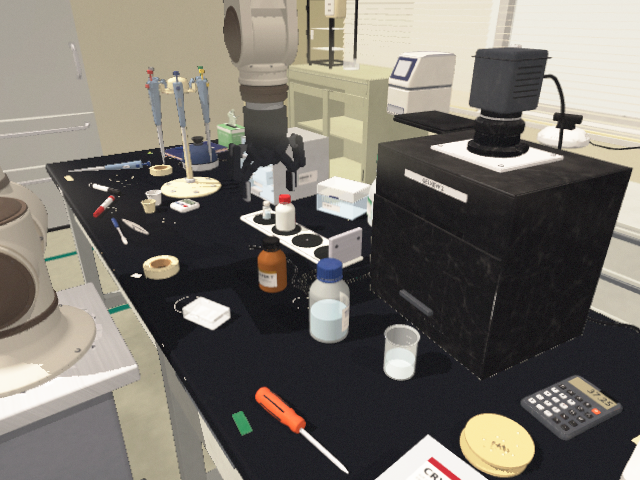

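The vial and reagent bottle stand on pads 1 and 2 (scene (267,210) and (285,215)), and the gripper is over the amber bottle.

Request:
jog_arm:
  deltas:
    - {"xyz":[0,0,0.045],"spin":0}
    - {"xyz":[0,0,0.08],"spin":0}
    - {"xyz":[0,0,0.1],"spin":0}
    - {"xyz":[0,0,0.106],"spin":0}
    - {"xyz":[0,0,0.106],"spin":0}

```text
time: 13.58
tcp_pos: [0.4454, -0.0738, 0.0893]
tcp_rot: [0.707, 0.708, 0.0, 0.0]
force: [-0.1, 0.1, 0.2]
opening: 1.001
finger_force: 0.0
```

Request:
jog_arm:
  deltas:
    - {"xyz":[0,0,0],"spin":0}
    - {"xyz":[0,0,0],"spin":0}
    - {"xyz":[0,0,0],"spin":0}
    - {"xyz":[0,0,0],"spin":0}
    - {"xyz":[0,0,0],"spin":0}
  hand: 1
  squeeze: 45

```text
time: 14.2
tcp_pos: [0.4452, -0.0745, 0.0894]
tcp_rot: [0.707, 0.707, 0.0, 0.0]
force: [-1.2, -0.1, 4.9]
opening: 0.399
finger_force: 44.3
```

Request:
jog_arm:
  deltas:
    - {"xyz":[0,0,0],"spin":0}
    - {"xyz":[0,0,0],"spin":0}

```text
time: 14.45
tcp_pos: [0.4452, -0.0744, 0.0894]
tcp_rot: [0.707, 0.707, 0.0, 0.0]
force: [-2.2, 0.2, 6.4]
opening: 0.395
finger_force: 44.3
```

Request:
jog_arm:
  deltas:
    - {"xyz":[0,0,-0.008],"spin":0}
    - {"xyz":[0,0,-0.02],"spin":0}
    - {"xyz":[0.008,0.01,-0.035],"spin":0}
    - {"xyz":[0.02,0.026,-0.045],"spin":0}
    - {"xyz":[0.035,0.046,-0.045],"spin":0}

```text
time: 15.08
tcp_pos: [0.492, -0.0392, 0.1355]
tcp_rot: [0.707, 0.707, 0.001, 0.001]
force: [0.3, -0.4, -2.4]
opening: 0.397
finger_force: 45.1
```

Request:
jog_arm:
  deltas:
    - {"xyz":[0.018,0.024,0],"spin":0}
    - {"xyz":[0.037,0.049,0],"spin":0}
    - {"xyz":[0.056,0.074,0],"spin":0}
    - {"xyz":[0.073,0.096,0],"spin":0}
    - {"xyz":[0.084,0.11,0],"spin":0}

```text
time: 15.7
tcp_pos: [0.6019, 0.0455, 0.1339]
tcp_rot: [0.707, 0.707, -0.0, -0.0]
force: [-0.6, -1.2, -1.6]
opening: 0.398
finger_force: 45.2
```

Request:
jog_arm:
  deltas:
    - {"xyz":[0.006,0.008,0],"spin":0}
    - {"xyz":[0.006,0.008,0.008],"spin":0}
    - {"xyz":[0.006,0.008,0.02],"spin":0}
    - {"xyz":[0.006,0.008,0.028],"spin":0}
    - {"xyz":[0.006,0.008,0.03],"spin":0}

```text
time: 16.32
tcp_pos: [0.6083, 0.0503, 0.1029]
tcp_rot: [0.707, 0.707, -0.001, -0.0]
force: [0.1, -0.5, -1.9]
opening: 0.394
finger_force: 45.3
```

Request:
jog_arm:
  deltas:
    - {"xyz":[0,0,0.002],"spin":0}
    - {"xyz":[0,0,0.0035],"spin":0}
    - {"xyz":[0,0,0.0045],"spin":0}
    - {"xyz":[0,0,0.0045],"spin":0}

```text
time: 16.82
tcp_pos: [0.6092, 0.0507, 0.1005]
tcp_rot: [0.707, 0.707, 0.0, 0.0]
force: [-2.5, -0.3, 6.0]
opening: 0.394
finger_force: 45.9
```

Request:
jog_arm:
  deltas:
    - {"xyz":[0,0,-0.001],"spin":0}
    - {"xyz":[0,0,-0.001],"spin":0}
    - {"xyz":[0,0,-0.001],"spin":0}
    - {"xyz":[0,0,-0.001],"spin":0}
  hand: -0.1

```text
time: 17.32
tcp_pos: [0.609, 0.0507, 0.1002]
tcp_rot: [0.707, 0.707, -0.0, -0.0]
force: [0.7, 0.1, 0.7]
opening: 0.552
finger_force: 0.0
```

Request:
jog_arm:
  deltas:
    - {"xyz":[0,0,-0.015],"spin":0}
    - {"xyz":[0,0,-0.06],"spin":0}
    - {"xyz":[0,0,-0.11],"spin":0}
    - {"xyz":[0,-0.05,-0.12],"spin":0}
    - {"xyz":[-0.02,-0.1,-0.12],"spin":0}

```text
time: 17.95
tcp_pos: [0.5088, 0.0312, 0.2224]
tcp_rot: [0.707, 0.708, 0.001, 0.001]
force: [1.2, 0.1, -0.3]
opening: 0.553
finger_force: 0.0
```

Request:
jog_arm:
  deltas:
    - {"xyz":[-0.055,-0.02,0],"spin":0}
    - {"xyz":[-0.11,-0.04,0],"spin":0}
    - {"xyz":[-0.17,-0.055,0],"spin":0}
    - {"xyz":[-0.23,-0.064,0],"spin":0}
    - {"xyz":[-0.27,-0.064,0],"spin":0}
  hand: -1

```text
time: 18.58
tcp_pos: [0.4442, -0.2418, 0.2219]
tcp_rot: [0.708, 0.707, 0.0, 0.001]
force: [0.4, -0.5, -0.9]
opening: 1.0
finger_force: 0.0
```

Request:
jog_arm:
  deltas:
    - {"xyz":[-0.0245,0,0],"spin":0}
    - {"xyz":[-0.0245,0,0],"spin":0}
    - {"xyz":[-0.0245,0,0],"spin":0}

```text
time: 18.95
tcp_pos: [0.4451, -0.2634, 0.221]
tcp_rot: [0.707, 0.707, 0.0, 0.0]
force: [-0.2, 0.7, 0.0]
opening: 1.001
finger_force: 0.0
```

Run:
```python
from h import *
s=robot.get_state(); print(s['tcp_pos'],s['tcp_rot'])
c=snap('scene','s5.png')
cv2.imwrite('pics/s5c.png',cv2.resize(c['frame'][100:400,180:500,::-1],None,fx=2,fy=2))
```

```text
[ 0.44512649 -0.2633816   0.22096467] [7.07044489e-01 7.07169017e-01 1.69370422e-04 2.06460480e-04]
```

View pics/s5c.png

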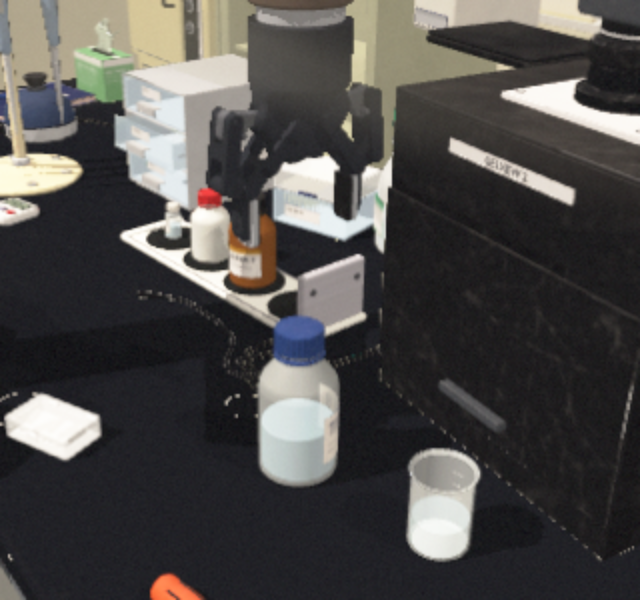

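The amber bottle is on pad 3 (crop (253,260)) and pad 4 is free. The gripper is over the media bottle.

Request:
jog_arm:
  deltas:
    - {"xyz":[0,0,0.045],"spin":0}
    - {"xyz":[0,0,0.08],"spin":0}
    - {"xyz":[0,0,0.098],"spin":0}
    - {"xyz":[0,0,0.103],"spin":0}
    - {"xyz":[0,0,0.103],"spin":0}

```text
time: 19.62
tcp_pos: [0.4455, -0.2638, 0.1183]
tcp_rot: [0.707, 0.707, 0.0, 0.001]
force: [0.5, -0.6, 1.0]
opening: 1.004
finger_force: 0.0
```

Request:
jog_arm:
  deltas:
    - {"xyz":[0,0,0],"spin":0}
    - {"xyz":[0,0,0],"spin":0}
    - {"xyz":[0,0,0],"spin":0}
    - {"xyz":[0,0,0],"spin":0}
    - {"xyz":[0,0,0],"spin":0}
  hand: 1
  squeeze: 70

```text
time: 20.25
tcp_pos: [0.4455, -0.2641, 0.1182]
tcp_rot: [0.707, 0.707, 0.0, 0.001]
force: [1.1, 0.3, 6.5]
opening: 0.465
finger_force: 70.6
```

Request:
jog_arm:
  deltas:
    - {"xyz":[0,0,0],"spin":0}
    - {"xyz":[0,0,0],"spin":0}
    - {"xyz":[0,0,-0.008],"spin":0}
    - {"xyz":[0,0,-0.02],"spin":0}
    - {"xyz":[0,0,-0.035],"spin":0}

```text
time: 20.88
tcp_pos: [0.4449, -0.2638, 0.153]
tcp_rot: [0.707, 0.707, -0.0, -0.0]
force: [0.2, 0.6, -3.4]
opening: 0.469
finger_force: 71.0
```

Request:
jog_arm:
  deltas:
    - {"xyz":[0.008,0,-0.018],"spin":0}
    - {"xyz":[0.024,0,-0.036],"spin":0}
    - {"xyz":[0.046,0,-0.052],"spin":0}
    - {"xyz":[0.07,0,-0.06],"spin":0}
    - {"xyz":[0.095,0.005,-0.06],"spin":0}

```text
time: 21.5
tcp_pos: [0.4502, -0.1673, 0.2143]
tcp_rot: [0.707, 0.707, 0.001, 0.001]
force: [0.5, -0.1, -3.7]
opening: 0.469
finger_force: 71.2
```

Request:
jog_arm:
  deltas:
    - {"xyz":[0.025,0.01,0],"spin":0}
    - {"xyz":[0.05,0.02,0],"spin":0}
    - {"xyz":[0.075,0.032,0],"spin":0}
    - {"xyz":[0.1,0.048,0],"spin":0}
    - {"xyz":[0.117,0.068,0],"spin":0}

```text
time: 22.12
tcp_pos: [0.5181, -0.0497, 0.2137]
tcp_rot: [0.707, 0.708, 0.0, 0.0]
force: [-0.5, -0.5, -3.1]
opening: 0.465
finger_force: 71.3
```

Request:
jog_arm:
  deltas:
    - {"xyz":[0.01,0.02,0],"spin":0}
    - {"xyz":[0.0165,0.045,0],"spin":0}
    - {"xyz":[0.0165,0.07,0],"spin":0}
    - {"xyz":[0.0165,0.088,0],"spin":0}
    - {"xyz":[0.0165,0.095,0],"spin":0}

```text
time: 22.75
tcp_pos: [0.6134, -0.0343, 0.2127]
tcp_rot: [0.707, 0.707, -0.0, -0.0]
force: [-1.2, -0.3, -2.8]
opening: 0.468
finger_force: 71.6
```

Request:
jog_arm:
  deltas:
    - {"xyz":[0,0.003,0.008],"spin":0}
    - {"xyz":[0,0.003,0.022],"spin":0}
    - {"xyz":[0,0.003,0.04],"spin":0}
    - {"xyz":[0,0.003,0.055],"spin":0}
    - {"xyz":[0,0.003,0.06],"spin":0}

```text
time: 23.38
tcp_pos: [0.6151, -0.0353, 0.1508]
tcp_rot: [0.707, 0.707, -0.001, -0.001]
force: [0.1, -0.1, -4.1]
opening: 0.468
finger_force: 71.6
```

Run:
```python
from m import *
s=robot.get_state(); print(s['tcp_pos'],s['tcp_rot'],s['force'])
c=snap('scene','s6.png')
cv2.imwrite('pics/s6c.png',cv2.resize(c['frame'][100:350,200:440,::-1],None,fx=2.4,fy=2.4))
```

```text
[ 0.61514917 -0.03529427  0.15082808] [ 7.07069319e-01  7.07143576e-01 -6.41261986e-04 -7.28056582e-04] [ 0.09996606 -0.12699745 -4.10440853]
```

View pics/s6c.png

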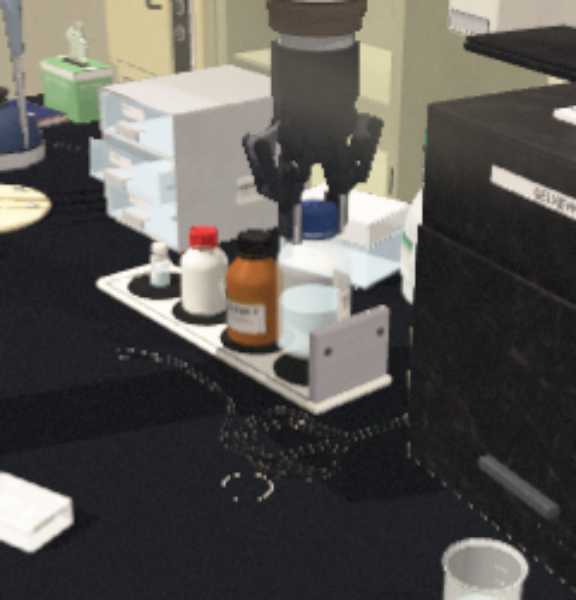

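The media bottle hangs upright over pad 4 (crop (315,300)), clear of its neighbours. Lowering it.

Request:
jog_arm:
  deltas:
    - {"xyz":[0,0,0.008],"spin":0}
    - {"xyz":[0,0,0.015],"spin":0}
    - {"xyz":[0,0,0.02],"spin":0}
    - {"xyz":[0,0,0.023],"spin":0}
    - {"xyz":[0,0,0.0235],"spin":0}

```text
time: 24.05
tcp_pos: [0.6162, -0.0353, 0.1292]
tcp_rot: [0.707, 0.707, 0.0, 0.0]
force: [-0.1, -0.2, 0.4]
opening: 0.468
finger_force: 71.9
```

Request:
jog_arm:
  deltas:
    - {"xyz":[0,0,0.0005],"spin":0}
    - {"xyz":[0,0,0.001],"spin":0}
    - {"xyz":[0,0,0.001],"spin":0}

```text
time: 24.42
tcp_pos: [0.6163, -0.0353, 0.1292]
tcp_rot: [0.707, 0.707, 0.001, 0.001]
force: [-1.5, 0.2, 7.1]
opening: 0.469
finger_force: 72.9
```

Request:
jog_arm:
  deltas:
    - {"xyz":[0,0,-0.001],"spin":0}
    - {"xyz":[0,0,-0.001],"spin":0}
    - {"xyz":[0,0,-0.001],"spin":0}
    - {"xyz":[0,0,-0.001],"spin":0}
  hand: -0.3

```text
time: 24.92
tcp_pos: [0.616, -0.0353, 0.1286]
tcp_rot: [0.707, 0.707, -0.0, -0.0]
force: [-0.9, -0.3, -0.7]
opening: 0.651
finger_force: 0.0
```

Request:
jog_arm:
  deltas:
    - {"xyz":[0,0,-0.01],"spin":0}
    - {"xyz":[0,0,-0.04],"spin":0}
    - {"xyz":[0,0,-0.1],"spin":0}
    - {"xyz":[0,-0.04,-0.11],"spin":0}
    - {"xyz":[0,-0.1,-0.11],"spin":0}

```text
time: 25.55
tcp_pos: [0.5163, -0.0354, 0.2404]
tcp_rot: [0.707, 0.707, 0.001, 0.001]
force: [-0.2, 0.4, 0.7]
opening: 0.649
finger_force: 0.0
```

Request:
jog_arm:
  deltas:
    - {"xyz":[0,-0.06,0],"spin":0}
    - {"xyz":[0,-0.12,0],"spin":0}
    - {"xyz":[0,-0.18,0],"spin":0}
    - {"xyz":[0,-0.18,0],"spin":0}
    - {"xyz":[0,-0.18,0],"spin":0}

```text
time: 26.18
tcp_pos: [0.3365, -0.0354, 0.2397]
tcp_rot: [0.707, 0.707, 0.001, 0.001]
force: [-0.5, -0.6, 0.3]
opening: 0.651
finger_force: 0.0
```

Run:
```python
from m import *
c=snap('top','t7.png'); f=c['frame'].astype(int); r,g,b=f[...,0],f[...,1],f[...,2]
for n,m,p,q in [('red',(r>g+60)&(r>b+60),(.6031,.1344,.099),15),('vial',(r+g+b>400),(.5962,.2196,.057),9),('brown',(r>b+30)&(r>60),(.6096,.0504,.08),18),('blue',(b>r+40)&(b>80),(.6166,-.0345,.15),18),('beaker',(r+g+b>250),(.4806,-.4186,0),20)]:
    u,v=proj(c,[p])[0].round().astype(int); a,bc,ct=blob(m,u,v,q); print(n,a,((unproj(c,[bc,ct],p[2])-p)*1000).round(1).tolist())
i=[cv2.resize(c['frame'][150:300,150:480,::-1],(660,300))]
c=snap('scene','s7.png'); i.append(cv2.resize(c['frame'][180:300,200:464,::-1],(660,300)))
cv2.imwrite('pics/fin.png',np.vstack(i))
```

```text
red 148 [[-2.4, 0.4, -0.0], [-2.0, 1.0, -0.0]]
vial 81 [[-2.4, -1.5, -0.0], [-2.5, -1.6, -0.0]]
brown 331 [[-5.3, -2.4, 0.0], [-8.1, -3.3, 0.0]]
blue 265 [[-0.9, -1.3, -0.0], [-1.2, -2.1, -0.0]]
beaker 528 [[0.5, 0.6, 0.0], [-0.1, -0.1, 0.0]]
```

View pics/fin.png

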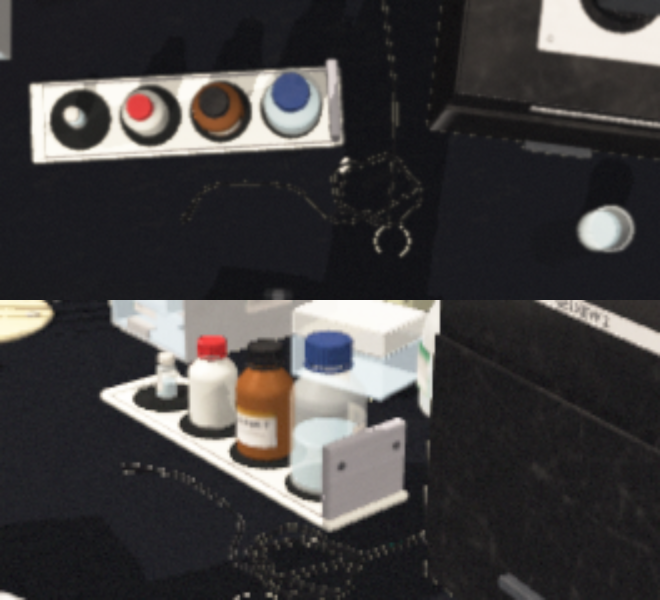

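All four stand upright in the right order. The brown reading is skewed by the visible side of the body, so I'll check the black cap alone before handing in.

Run:
```python
from m import *
c=robot.camera('top'); f=c['frame'].astype(int); s=f.sum(2); r,b=f[...,0],f[...,2]
p=(.6096,.0504,.119); u,v=proj(c,[p])[0].round().astype(int)
a,bc,ct=blob((s<170)&(r<b+30),u,v,9); e=((unproj(c,[bc,ct],.119)-p)*1000).round(1); print(u,v,a,bc,e)
if a<260 and np.hypot(*e[1][:2])<7: print(robot.job_done())
```

```text
256 199 175 [257. 200.] [[-1.6 -2.1  0. ]
 [-2.6 -1.5  0. ]]
the job is handed in; nothing more can be done
None
```

The job is handed in at about 26 s: the clear, brown and white bottles and the vial stand upright in that order from the end plate, each measured within about 3 mm of its pad centre, and the beaker has not moved.

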